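# Push a parts box into the packing guide and close the keeper on it

## Robot

A 6-joint arm with a two-finger parallel gripper is mounted at the origin on the work surface. World frame = base frame: x ahead of the robot, y to its left, z up, the work surface at z = 0. Lengths are in m, angles in rad, forces in N, time in s.
With the tool pointing down it reaches from about 0.25 to 0.725 m from the base axis. Payload 4 kg.
Tool frame: the origin (TCP) lies midway between the tips of the shut fingers; the grasp point (between the pads) lies 19 mm behind it; y points along the fingers, x is the direction in which the jaws open and shut, and the axes are right-handed (so a half turn about y gives the same grasp; the last joint's range is limited). The gripper opens to 85 mm and grips with 20 to 120 N. Pads are 22 mm wide; open, the fingers measure 114 mm over their backs; the gripper's body (76 mm by 85 mm) begins 54 mm behind the grasp point. The pads swing forward as they close: fully open they stand 13 mm farther back than shut.
Start: joints at [-1.337, 0.241, 0.005, 1.335, 0, 1.571], TCP at [0.116, -0.486, 0.231] pointing down, gripper open.
Joint ranges: [-2.72, 2.72], [-1.05, 1.87], [-1.09, 1.28], [-1.99, 2.15], [-1.42, 1.44], [-3.14, 3.14]. Speed limits (rad/s): [2.79, 2.79, 3.14, 3.14, 3.14, 3.14].

## Interface

Orientations are given as a unit quaternion [x, y, z, w].
In Python, from workcell import bot gives the robot as it stands. The module is installed in compiled form; this text tells all that it offers.
- The arm moves only by the shell command python3 -m inch 'ROWS'. ROWS is text: rows parted by semicolons, each of 7 numbers parted by spaces: the turn, a rotation vector about the tool's x, y, z in degrees, then the shift along the tool's x, y, z in mm, then the closure, from 0 (fully open) to 1 (shut). In form: ax ay az dx dy dz fingers; .... A call has 1 to 12 rows; each row shifts and turns the commanded pose from where the row before left it, along the tool's axes as they then stand; what a row does not reach is not made up. A row lasts 1/8 s, in which the tool goes at most 62.5 mm and 10.7 degrees, less where a joint would pass 70% of its speed; a pose out of reach is approached as far as the arm can. A call with a gripper value outside its range is refused whole. The fingers move at their own pace and stop on an object; the grip force is fixed at half the most. Time passes only in rows, so rows that do not move let the fingers close. It gives the time, the measured TCP pose, the force and the opening at its end, in the units of the state.
- bot.get_obs(): the state, without advancing time (a new reading comes with each control period).
- bot.camera(name): name is "scene" or "top" or "wrist"; returns a dict with "color" (420x560x3 uint8, blue, green, red), "fx", "fy", "cx", "cy" (pixels), "extrinsics" (4x4, takes a point from world to camera coordinates). Camera axes: x right, y up, looking along -z (the intrinsics and any distortion apply to the point x, -y, -z); pixel columns grow to the right and rows downward; lengths in m; the calibration is good to about 2 mm. A picture is of the moment at which its call begins. There is no depth.
- bot.job_done(): hands the job in, once; it reports no verdict.
Trained networks look in the newest picture that a camera, given by its name, has taken for a name from the list of things; names that differ only in an ending like _2 or _b are one class to them, and where a whole thing is asked for, a point or a joint stands for the part that bears it (a point fixed in the world has none). Each returns a list of dicts, best first, with "conf" (0 to 1); they miss things now and then, are a little off and sometimes report something else, mostly with a low value. They report only what shows in the picture. A call takes as long as a camera call.
- bot.look_for(name, camera): "extent" ([left, top, right, bottom] in pixels, round what is visible of it).
- bot.cut_out(name, camera): "region" (420x560 bool, what is visible of it) and "extent" ([left, top, right, bottom] in pixels, round what is visible of it).
- bot.spot_point(name, camera): "point" ([column, row] in pixels: a listed point, or the origin of a listed thing).
The state is a dict: "clock": time; "joint_pos": joint angles; "joint_vel": joint speeds; "tau": joint torques, N m; "eef_pos": TCP position; "tool_rot": TCP orientation; "ft_force": force on the tool from outside, world axes, zero at the start; "ft_torque": the same for the moment, N m; "grip_width": finger opening in m.
Only numpy, scipy, OpenCV 4.12 (cv2) and the standard library are available. Lean on these libraries where they do the work, as an engineer would, in place of code of your own. Each camera call takes 0.05 s, during which the arm holds its last target.

## Task

Push the clear parts box with the blue lid rim across the table into the corner of the aluminium packing guide, so that its long side lies flat against the back rail and its left end against the end stop, and push the orange sliding keeper along the rail until it is snug against the box's other end. Only push with the fingers: do not lift or tip the box, and leave everything else on the table where it is.

Things in the scene. Friction and masses are not known exactly. Their poses are not given: they have to be found in the camera images.
- kit_box: Loose closed clear box of red, white and yellow parts, blue rim round its lid: 84 (own x) x 130 (own y) x 46 mm high, 0.25-0.5 kg. Origin: centre of its underside, z up. Starts in front of the guide, between end stop and keeper, turned up to 20 degrees from it. In place, far long side on the rail and left (+y) end on the stop, its origin is at x -42, y -65 mm in the guide's frame, axes parallel.
- guide: Packing guide, a fixed aluminium L, 35 mm high. Origin on the table at the inside corner; z up, x away from the robot into the rail, y along the rail to the end stop (robot's left); turned up to 7 degrees. Back rail: face at x = 0, 20 mm thick, from y -390 to +20 mm. End stop: face at y = 0, 20 mm thick, reaches towards the robot to x = -110 mm.
- keeper (a joint): Travel (m) of the orange keeper along the rail: 0 fully open, limit 0.16, grows as it slides in the guide's +y towards the end stop. Its pressing face is at y = -270 mm + travel in the guide's frame, so about 0.140 when it touches the box in place. About 2 N of friction; stays where it is left; cannot be lifted.
- keeper_face (a point): Centre of the keeper's flat black pressing face, which looks along the guide's +y; 23.5 mm above the table, 48 mm before the rail's face; axes as the guide's. The keeper is an orange block 92 mm deep (guide's x, 2 to 94 mm before the rail), 90 mm long in guide's y, top 45 mm above the table; its outer face, to push on, is 90 mm from this point in the guide's -y.
- jar: Bystander: small glass jar with green cap, diameter 48, 62 mm high, stands left of the end stop. Origin at the centre of its underside.
- tape: Bystander: roll of brown tape lying flat, diameter 72, 24 mm high, on the robot's side of the keeper. Origin at the centre of its underside.
- tub_red: Bystander: open tub of red bits, 66 x 66 x 28 mm. Origin at the centre of its underside.
- tub_white: Bystander: open tub of white bits, 66 x 66 x 28 mm. Origin at the centre of its underside.
- tub_black: Bystander: open tub of black bits, 66 x 66 x 28 mm. Origin at the centre of its underside.
- cup: Bystander: paper cup, diameter 84 at the rim, 120 mm high, at the left. Origin at the centre of its underside.
- marker: Bystander: flat black and green marker lying along its own y, about 145 x 13 x 12 mm, left of the guide. Origin on the table, 60 mm from its black end and 80 mm from its green end.
- tweezers: Bystander: steel tweezers lying along their own x, 115 x 15 x 4 mm, at the right. Origin at the centre of their underside.

How it is judged:
By the outcome, as a careful person would: the job done as asked, in the order asked, and still so for the second after the job is handed in, with the robot touching nothing.
It also fails if it takes over 43 s, if anything falls off the work surface, if the arm or the gripper's body presses on something with over 40 N, if the wrist force passes 120 N, or if a joint passes its speed limit or range.

## Working session

There is one attempt and no reset: what is moved stays moved. The work goes in short steps, Python scripts to look and compute and a shell command to move; the robot and the scene stay as the last step left them, time stands still between calls to the robot, and variables do not carry over. Pictures are saved under pics/ and viewed, and the job is handed in when it is done.

```bash
mkdir -p pics; ls
python3 - <<'E'
from workcell import bot
import cv2
o=bot.get_obs(); print({k:(v if not hasattr(v,'round') else v) for k,v in o.items()})
for n in("scene","top"):
    c=bot.camera(n); cv2.imwrite(f"pics/{n}0.png",c["color"]); print(n,c["fx"],c["fy"],c["cx"],c["cy"],c["extrinsics"],[k for k in c])
E
```

```text
pics
{'clock': 0.0, 'joint_pos': array([-1.33705322e+00,  2.41405006e-01,  3.71427536e-03,  1.33520113e+00,
       -6.89204849e-06,  1.57077785e+00]), 'joint_vel': array([ 4.99222077e-04, -9.54653070e-05,  3.03395086e-04, -4.15756822e-04,
       -2.11271795e-04,  1.44116972e-03]), 'tau': array([ 2.28497277e-05, -3.72313857e+01,  2.52411354e+01,  1.69237331e-02,
        5.74030560e-05, -1.51577694e-06]), 'eef_pos': array([ 0.11566049, -0.48578325,  0.23041315]), 'tool_rot': array([-0.55443841,  0.43886384, -0.43769803,  0.55535305]), 'ft_force': array([0.95775901, 0.20522107, 0.06578547]), 'ft_torque': array([ 0.02064397,  0.00948   , -0.02278992]), 'grip_width': 0.08528939209854053}
scene 471.30280062247675 471.30280062247675 275.52953078860855 203.91030164716423 [[ 0.39041254  0.92036524  0.02249169 -0.24967781]
 [-0.55124862  0.21412932  0.80639543  0.28869601]
 [ 0.73736219 -0.3272254   0.59094884 -1.64143304]
 [ 0.          0.          0.          1.        ]] ['color', 'fx', 'fy', 'cx', 'cy', 'extrinsics']
top 525.175832804118 525.175832804118 280.16189716185977 216.2185851029714 [[ 0.05656871 -0.99838031 -0.00606169 -0.03491192]
 [ 0.9753154   0.05396179  0.21412143 -0.62281317]
 [-0.21344752 -0.01802464  0.97678824 -1.30754948]
 [ 0.          0.          0.          1.        ]] ['color', 'fx', 'fy', 'cx', 'cy', 'extrinsics']
```

View pics/scene0.png

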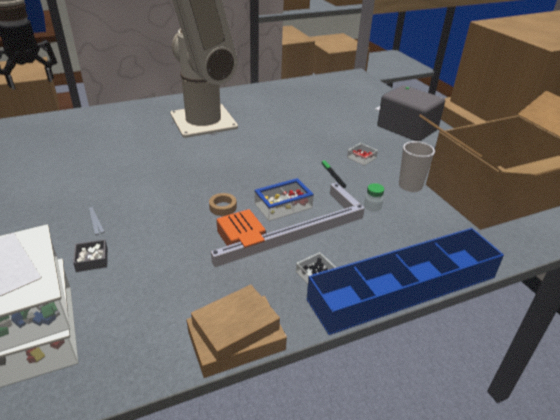

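View pics/top0.png

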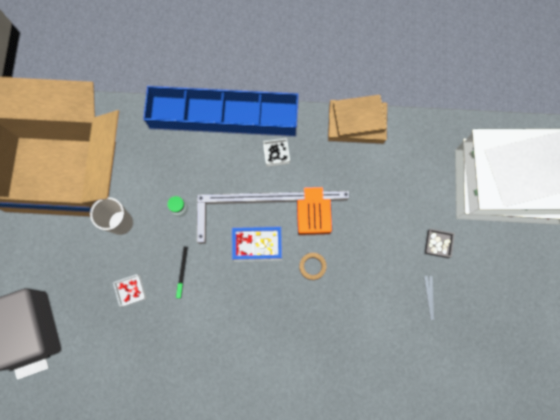

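```bash
cat > h.py <<'E'
import numpy as np, cv2
from workcell import bot
def cam(n): return bot.camera(n)
def ray(c,u,v):
    E=np.array(c["extrinsics"]); R=E[:3,:3]; t=E[:3,3]
    d=np.array([(u-c["cx"])/c["fx"],-(v-c["cy"])/c["fy"],-1.0])
    return -R.T@t, R.T@d
def onz(c,u,v,z):
    o,d=ray(c,u,v); s=(z-o[2])/d[2]; return o+s*d
def proj(c,p):
    E=np.array(c["extrinsics"]); q=E[:3,:3]@np.asarray(p,float)+E[:3,3]
    return np.array([c["cx"]+c["fx"]*q[0]/-q[2], c["cy"]-c["fy"]*q[1]/-q[2]])
def crop(c,l,t,r,b,s,fn):
    im=c["color"][t:b,l:r]; cv2.imwrite(fn,cv2.resize(im,None,fx=s,fy=s,interpolation=cv2.INTER_CUBIC))
E
python3 - <<'E'
from h import *
c=cam("top"); np.set_printoptions(precision=4,suppress=True)
crop(c,180,170,370,310,4,"pics/top_crop.png")
for n in ("kit_box","guide","keeper","tape","jar"):
    for d in bot.cut_out(n,"top")[:2]:
        m=d["region"].astype(np.uint8); cs,_=cv2.findContours(m,0,2); r=cv2.minAreaRect(max(cs,key=cv2.contourArea))
        print(n,d["conf"],d["extent"],r)
    for d in bot.spot_point(n,"top")[:2]: print("  pt",d["conf"],d["point"],onz(c,*d["point"],0))
for d in bot.spot_point("keeper_face","top")[:2]: print("  kf",d["conf"],d["point"],onz(c,*d["point"],0.0235))
E
```

```text
kit_box 0.71 [230.1, 227.2, 282.2, 262.1] ((256.0, 244.0), (36.0, 50.0), 90.0)
  pt 0.69 [253.6, 247.0] [0.5491 0.0684 0.    ]
guide 0.73 [92.5, 197.3, 132.6, 233.7] ((111.50001525878906, 218.00001525878906), (43.133514404296875, 33.23401641845703), 45.0)
guide 0.66 [197.5, 189.1, 349.2, 246.4] ((271.96832275390625, 214.50660705566406), (48.15766906738281, 154.50738525390625), 86.32550048828125)
  pt 0.56 [207.9, 205.8] [0.6569 0.2023 0.    ]
keeper 0.83 [294.9, 190.4, 329.8, 235.8] ((314.0, 211.5), (47.0, 34.0), 90.0)
keeper 0.6 [233.6, 228.6, 282.5, 263.2] ((257.0, 244.5), (35.0, 50.0), 90.0)Traceback (most recent call last):
  File "<stdin>", line 8, in <module>
ValueError: it knows: cup, guide, jar, keeper_face, kit_box, marker, tape, tub_black, tub_red, tub_white, tweezers
```

View pics/top_crop.png

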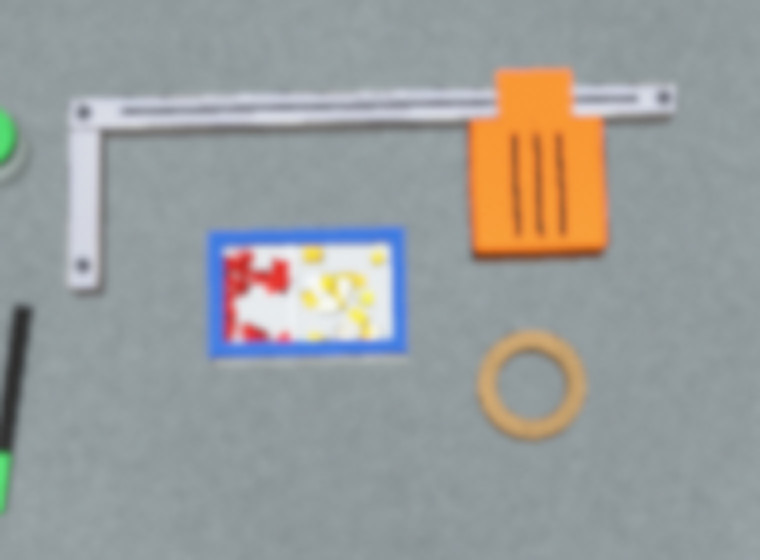

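Run:
```python
from h import *
c=cam("top"); np.set_printoptions(precision=4,suppress=True)
def cr(x,y): return (x/4+180-0.375, y/4+170-0.375)
def w(x,y,z): return onz(c,*cr(x,y),z)
for nm,pts,z in (("rail front",[(103,128),(300,125),(465,121),(610,118),(676,114)],.035),("rail back",[(72,100),(300,94),(480,89),(670,86)],.035),("stop in",[(101,135),(100,200),(100,290)],.035),("stop out",[(71,100),(68,290)],.035),("box",[(208,232),(405,228),(406,355),(210,358)],.046),("keeper",[(469,119),(604,116),(606,248),(473,250)],.045)):
    print(nm); P=np.array([w(x,y,z) for x,y in pts]); print(P[:,:2])
    if "box"==nm: print("c",P.mean(0), [np.linalg.norm(P[i]-P[(i+1)%4]) for i in range(4)])
    if len(P)>=2: d=P[-1]-P[0]; print(np.degrees(np.arctan2(d[1],d[0])))
im=c["color"].astype(int); m=((im[...,0]-im[...,2]>60)).astype(np.uint8); m[:220]=0;m[270:]=0;m[:,:220]=0;m[:,300:]=0
P=np.array([onz(c,x,y,.046)[:2] for y,x in zip(*np.nonzero(m))])
r=cv2.minAreaRect((P*1000).astype(np.float32)); print(r)
```

```text
rail front
[[ 0.66    0.2045]
 [ 0.6694  0.0718]
 [ 0.6783 -0.0392]
 [ 0.6858 -0.1368]
 [ 0.691  -0.1811]]
-85.40190631532128
rail back
[[ 0.6783  0.2271]
 [ 0.691   0.0732]
 [ 0.7012 -0.0482]
 [ 0.7103 -0.1765]]
-85.46306618195183
stop in
[[0.6551 0.2054]
 [0.6103 0.2021]
 [0.5495 0.1968]]
-175.35649783554013
stop out
[[0.6782 0.2278]
 [0.5483 0.218 ]]
-175.69790975258468
box
[[ 0.5905  0.127 ]
 [ 0.6004 -0.0031]
 [ 0.516  -0.0085]
 [ 0.5069  0.1193]]
c [0.5534 0.0586 0.046 ] [np.float64(0.13046676618443237), np.float64(0.08458777140207041), np.float64(0.12811505221380332), np.float64(0.08396178393149271)]
-174.73034870052575
keeper
[[ 0.6773 -0.0417]
 [ 0.6843 -0.1319]
 [ 0.5945 -0.1365]
 [ 0.5883 -0.0488]]
-175.4511011624439
((554.6624145507812, 59.326839447021484), (86.1581039428711, 132.56336975097656), 4.796272277832031)
```

```bash
cat >> h.py <<'E'
from scipy.spatial.transform import Rotation as Ro
np.set_printoptions(precision=4,suppress=True)
G0=np.array([0.660,0.2057]); GY=np.radians(4.55)
GX=np.array([np.cos(GY),np.sin(GY)]); GYv=np.array([-np.sin(GY),np.cos(GY)])
def g2w(x,y): return G0+GX*x+GYv*y      # m
def w2g(p): d=np.asarray(p)[:2]-G0; return np.array([d@GX,d@GYv])*1000
def st():
    o=bot.get_obs(); R=Ro.from_quat(o["tool_rot"]).as_matrix()
    print("t",o["clock"],"pos",o["eef_pos"],"g",w2g(o["eef_pos"]),"F",o["ft_force"],"w",o["grip_width"],"j",o["joint_pos"])
    return o,R
def plan(tx,ty,tz,jawdeg):
    """target world m; jawdeg = world heading of tool x"""
    o,R=st(); 
    X=np.array([np.cos(np.radians(jawdeg)),np.sin(np.radians(jawdeg)),0]); Y=np.array([0,0,-1.]); Z=np.cross(X,Y)
    T=np.stack([X,Y,Z],1); rv=np.degrees(Ro.from_matrix(R.T@T).as_rotvec())
    d=np.array([tx,ty,tz])-o["eef_pos"]
    print("rotvec deg",rv,"shift in now-tool mm",R.T@d*1000,"shift in target-tool mm",T.T@d*1000, "dist",np.linalg.norm(d)*1000)
E
python3 - <<'E'
from h import *
o,R=st(); print(R)
p=g2w(-0.117-0.042-0.011-0.025,-0.138); print(p)
c=cam("top"); print("tape",onz(c,312.4,265.6,.024))
plan(p[0],p[1],0.12,94.55); plan(p[0],p[1],0.12,94.55-180)
E
```

```text
t 0.45 pos [ 0.1158 -0.4864  0.2312] g [-597.3575 -646.7117] F [-1.0191  0.221  -0.0565] w 0.08586164746144104 j [-1.337   0.2407  0.0049  1.3352  0.      1.5708]
[[ 0.2317 -0.      0.9728]
 [-0.9728  0.0002  0.2317]
 [-0.0001 -1.      0.    ]]
[0.4766 0.0527]
tape [ 0.5044 -0.092   0.024 ]
t 0.5 pos [ 0.1158 -0.4864  0.2313] g [-597.3544 -646.7374] F [ 1.1784 -0.8458  0.4881] w 0.085379351779555 j [-1.337   0.2406  0.005   1.3352  0.      1.5708]
rotvec deg [  -0.0034 -171.1573    0.0012] shift in now-tool mm [-440.8355  111.3064  475.7744] shift in target-tool mm [ 508.7374  111.2813 -402.3544] dist 658.0929697647248
t 0.5 pos [ 0.1158 -0.4864  0.2313] g [-597.3544 -646.7374] F [ 1.1784 -0.8458  0.4881] w 0.085379351779555 j [-1.337   0.2406  0.005   1.3352  0.      1.5708]
rotvec deg [-0.0008  8.8427 -0.0023] shift in now-tool mm [-440.8355  111.3064  475.7744] shift in target-tool mm [-508.7374  111.2813  402.3544] dist 658.0929697647248
```

```bash
python3 -m inch '0 8.84 0 0 0 0 0;0 0 0 -40 0 30 0;0 0 0 -45 0 35 0;0 0 0 -45 0 35 0;0 0 0 -45 0 35 0;0 0 0 -45 0 35 0;0 0 0 -45 0 35 0;0 0 0 -45 0 35 0;0 0 0 -45 10 35 0;0 0 0 -45 20 35 0;0 0 0 -40 20 35 0;0 0 0 -30 20 30 0'
python3 - <<'E'
from h import *
p=g2w(-0.117-0.042-0.011-0.025,-0.138)
plan(p[0],p[1],0.05,94.55-180)
c=cam("top"); crop(c,150,150,360,310,3.8,"pics/t1.png")
E
```

```text
clock: 2.0
eef_pos: [0.4535, 0.014, 0.161]
tool_rot: [-0.52, 0.479, -0.48, 0.52]
ft_force: [0.5, -1.1, 0.0]
grip_width: 0.0852
t 2.0 pos [0.4535 0.014  0.161 ] g [-221.0944 -174.7455] F [ 0.5205 -1.0609  0.0369] w 0.08522219581746579 j [ 0.0308  0.1946 -0.2436  1.1315 -0.      3.0911]
rotvec deg [-0.0672  0.1083  0.0037] shift in now-tool mm [-36.7035 111.0022  26.0336] shift in target-tool mm [-36.7455 110.974   26.0944] dist 119.77641376978089
```

View pics/t1.png

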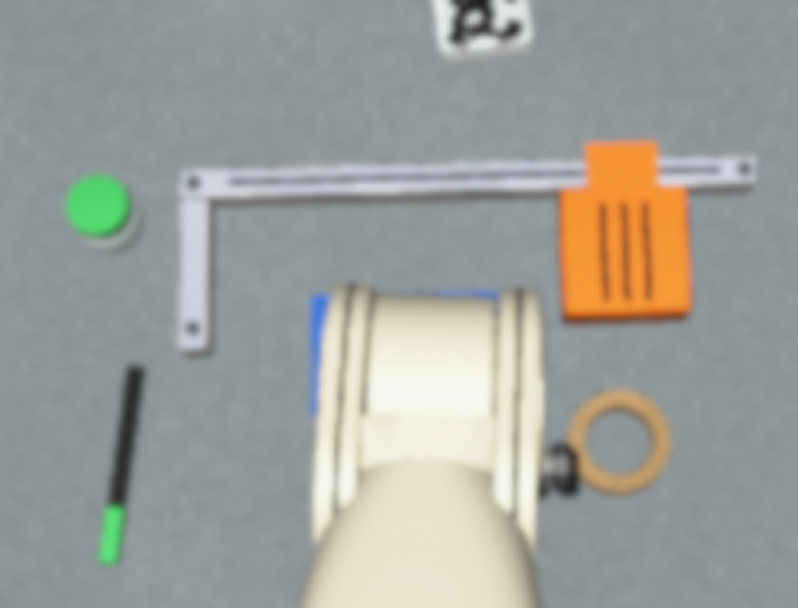

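```bash
python3 -m inch '0 -10.58 0 0 0 0 0;0 -10.58 0 0 0 0 0;0 -10.58 0 0 0 0 0;0 -10.58 0 0 0 0 0;0 -10.58 0 0 0 0 0;0 -10.58 0 0 0 0 0;0 -10.58 0 0 0 0 0;0 -10.58 0 0 0 0 0;0 -10.58 0 0 0 0 0;0 -10.58 0 0 0 0 0;0 -10.58 0 0 0 0 0;0 -10.58 0 0 0 0 0' >/dev/null;  python3 -m inch '0 -10.58 0 0 0 0 0;0 -10.58 0 0 0 0 0;0 -10.58 0 0 0 0 0;0 -10.58 0 0 0 0 0;0 -10.58 0 0 0 0 0;0 0 0 0 0 0 0'
python3 - <<'E'
from h import *
p=g2w(-0.117-0.042-0.011-0.025,-0.138)
plan(p[0],p[1],0.04,94.55)
c=cam("wrist"); cv2.imwrite("pics/w1.png",c["color"])
E
```

```text
clock: 4.3
eef_pos: [0.4523, 0.0117, 0.1614]
tool_rot: [0.481, 0.518, -0.518, -0.481]
ft_force: [-0.6, 0.1, 0.2]
grip_width: 0.0849
t 4.3 pos [0.4523 0.0117 0.1614] g [-222.4773 -176.8666] F [-0.5515  0.1219  0.1572] w 0.08491665299373452 j [ 0.026   0.1926 -0.2448  1.1333 -0.     -0.0488]
rotvec deg [ 0.0059 -0.2675 -0.0012] shift in now-tool mm [ 38.997  121.4347 -27.283 ] shift in target-tool mm [ 38.8666 121.4327 -27.4773] dist 130.42822643143788
```

View pics/w1.png

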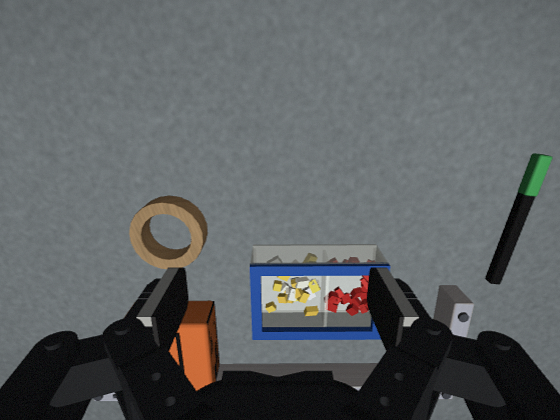

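Run:
```python
from h import *
c=cam("wrist"); print(c["fx"])
P=np.array([onz(c,u,v,.046) for u,v in ((251,264),(389,264),(252.5,339))]); print(P)
for p in P: print(w2g(p))
print("ang",np.degrees(np.arctan2(*(P[1]-P[0])[[1,0]])), np.linalg.norm(P[1]-P[0]))
print("stop inner top", [w2g(onz(c,u,v,.035)) for u,v in ((439,287),(446,362))])
print("bottom front", [w2g(onz(c,u,v,.0)) for u,v in ((253,246),(376,245))])
```

```text
317.0536719573527
[[ 0.5172 -0.0063  0.046 ]
 [ 0.508   0.1204  0.046 ]
 [ 0.6025 -0.0009  0.046 ]]
[-159.1628 -200.006 ]
[-158.2952  -72.9376]
[ -73.6876 -201.3416]
ang 94.1588380226402 0.12707140082399623
stop inner top [array([-126.0135,  -16.4733]), array([-31.4957,   6.1715])]
bottom front [array([-154.662 , -201.5901]), array([-154.9508,  -71.0013])]
```

```bash
python3 -m inch '0 -0.27 0 20 0 14 0;0 0 0 19 0 13 0;0 0 0 0 40 0 0;0 0 0 0 40 0 0;0 0 0 0 40 0 0;0 0 0 0 30 0 0;0 0 0 0 0 0 0'
python3 - <<'E'
from h import *
p=g2w(-0.117-0.042-0.011,-0.138)
plan(p[0],p[1],0.004,94.55)
c=cam("wrist"); cv2.imwrite("pics/w2.png",c["color"])
E
```

```text
clock: 5.28
eef_pos: [0.42, 0.0483, 0.0096]
tool_rot: [-0.478, -0.518, 0.521, 0.481]
ft_force: [-0.2, 0.1, 0.0]
grip_width: 0.0852
t 5.275 pos [0.42   0.0483 0.0096] g [-251.7072 -137.8309] F [-0.2214  0.0696  0.043 ] w 0.08523993758130224 j [ 0.1146  0.3383 -0.5222  0.7157 -0.      0.0345]
rotvec deg [-0.3119  0.0416 -0.012 ] shift in now-tool mm [ -0.2273   5.1499 -81.7363] shift in target-tool mm [ -0.1691   5.5947 -81.7072] dist 81.89868412129807
```

View pics/w2.png

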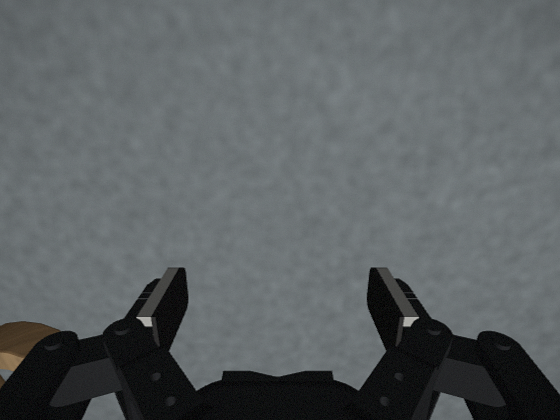

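```bash
python3 -m inch '-0.3 0 0 0 5 -30 0;0 0 0 0 0 -28 0;0 0 0 0 0 -10 0;0 0 0 0 0 -8 0;0 0 0 0 0 -6 0;0 0 0 0 0 -6 0;0 0 0 0 0 -6 0;0 0 0 0 0 -6 0;0 0 0 0 0 0 0'
python3 - <<'E'
from h import *
st()
c=cam("wrist"); cv2.imwrite("pics/w3.png",c["color"]); c=cam("top"); crop(c,150,150,360,310,3.8,"pics/t3.png")
E
```

```text
clock: 6.45
eef_pos: [0.5234, 0.057, 0.0067]
tool_rot: [0.481, 0.522, -0.518, -0.477]
ft_force: [0.5, 0.1, -0.3]
grip_width: 0.0858
t 6.45 pos [0.5234 0.057  0.0067] g [-148.0106 -137.4415] F [ 0.5357  0.1223 -0.3302] w 0.08578951651587716 j [ 0.1085  0.4941 -0.2644  0.8051 -0.0001  0.0267]
```

View pics/w3.png

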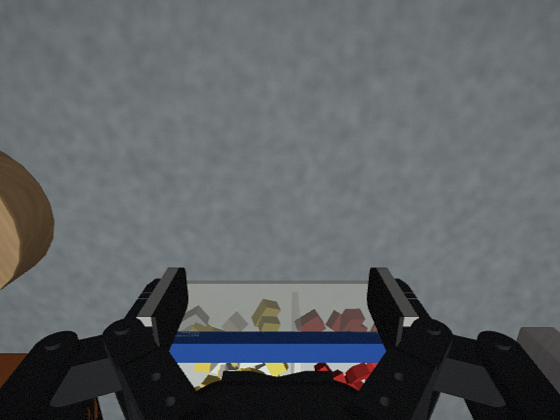

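View pics/t3.png

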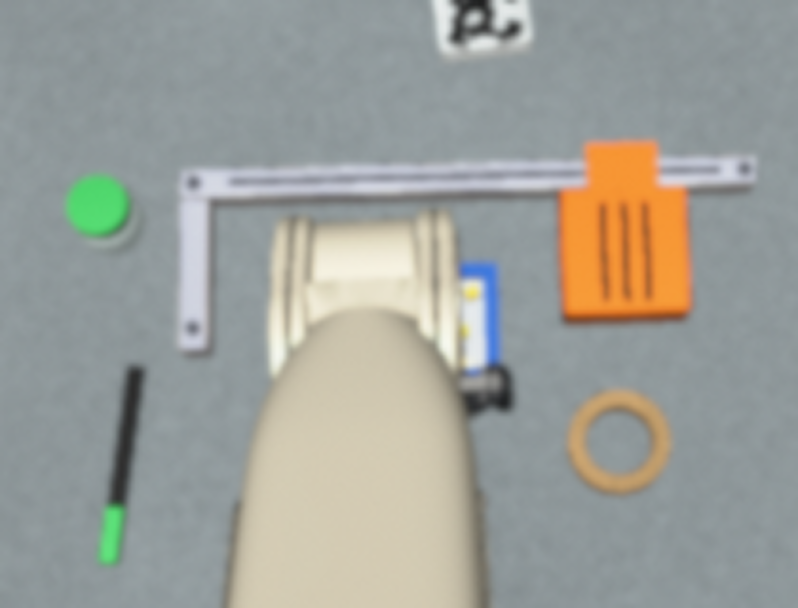

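```bash
python3 -m inch '0 0 0 0 0 -6 0;0 0 0 0 0 -6 0;0 0 0 0 0 -6 0;0 0 0 0 0 -6 0;0 0 0 0 0 -6 0;0 0 0 0 0 -6 0;0 0 0 0 0 -6 0;0 0 0 0 0 -4 0;0 0 0 0 0 0 0';python3 -m inch '0 0 0 0 0 -1.5 0;0 0 0 0 0 -1.5 0'
python3 - <<'E'
from h import *
st()
c=cam("top"); crop(c,150,150,360,310,3.8,"pics/t4.png")
E
```

```text
clock: 7.68
eef_pos: [0.5689, 0.0607, 0.0071]
tool_rot: [0.481, 0.522, -0.518, -0.477]
ft_force: [0.1, -0.8, 0.9]
grip_width: 0.0853
clock: 7.92
eef_pos: [0.5699, 0.0607, 0.0071]
tool_rot: [0.48, 0.521, -0.519, -0.478]
ft_force: [-3.4, 0.1, 3.4]
grip_width: 0.0853
t 7.925 pos [0.5699 0.0607 0.0071] g [-101.3647 -137.3683] F [-3.3587  0.1295  3.3579] w 0.0852697122511572 j [ 0.1062  0.5688 -0.1254  0.8729 -0.0001  0.0244]
```

View pics/t4.png

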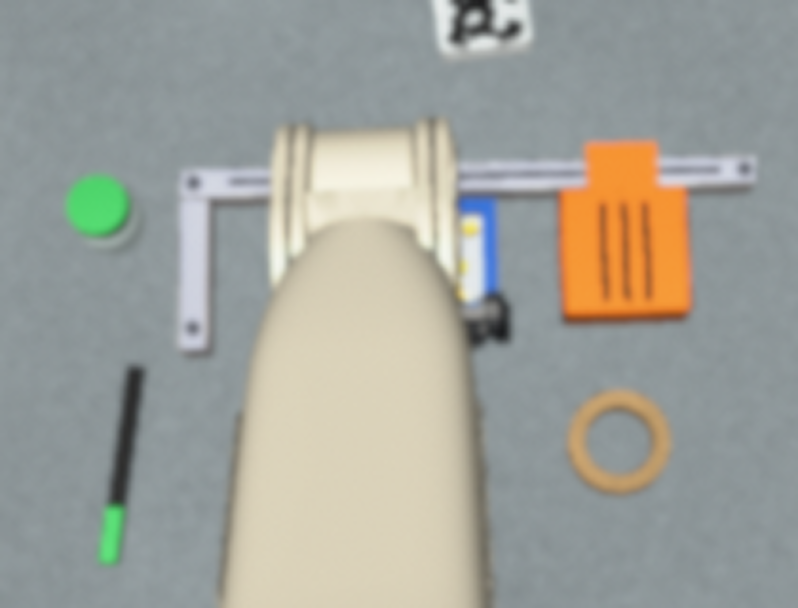

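```bash
python3 -m inch '0 0 0 0 0 -2 0;0 0 0 0 0 -2 0;0 0 0 0 0 0 0'; python3 -m inch '0 0 0 0 0 -2 0;0 0 0 0 0 -2 0;0 0 0 0 0 0 0'
```

```text
clock: 8.35
eef_pos: [0.5753, 0.0612, 0.007]
tool_rot: [0.481, 0.522, -0.518, -0.478]
ft_force: [-3.8, -0.4, 2.1]
grip_width: 0.0856
clock: 8.72
eef_pos: [0.579, 0.0615, 0.0069]
tool_rot: [0.48, 0.521, -0.519, -0.478]
ft_force: [-3.5, -0.5, 2.3]
grip_width: 0.0854
```

```bash
python3 -m inch '0 0 0 0 0 -1.5 0;0 0 0 0 0 -1.5 0;0 0 0 0 0 0 0'
python3 - <<'E'
from h import *
st()
c=cam("wrist"); cv2.imwrite("pics/w5.png",c["color"]);c=cam("top"); crop(c,150,150,360,310,3.8,"pics/t5.png")
E
```

```text
clock: 9.1
eef_pos: [0.5789, 0.0615, 0.0066]
tool_rot: [-0.479, -0.52, 0.52, 0.479]
ft_force: [-10.3, 0.3, 6.7]
grip_width: 0.0855
t 9.1 pos [0.5789 0.0615 0.0066] g [ -92.2988 -137.3452] F [-10.2864   0.2685   6.7187] w 0.08553305315474957 j [ 0.1058  0.5865 -0.094   0.8906 -0.      0.024 ]
```

View pics/w5.png

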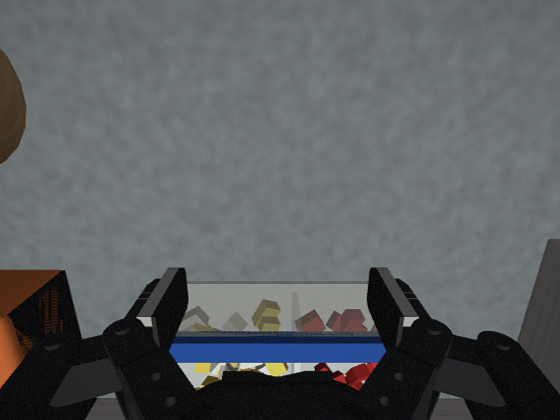

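View pics/t5.png

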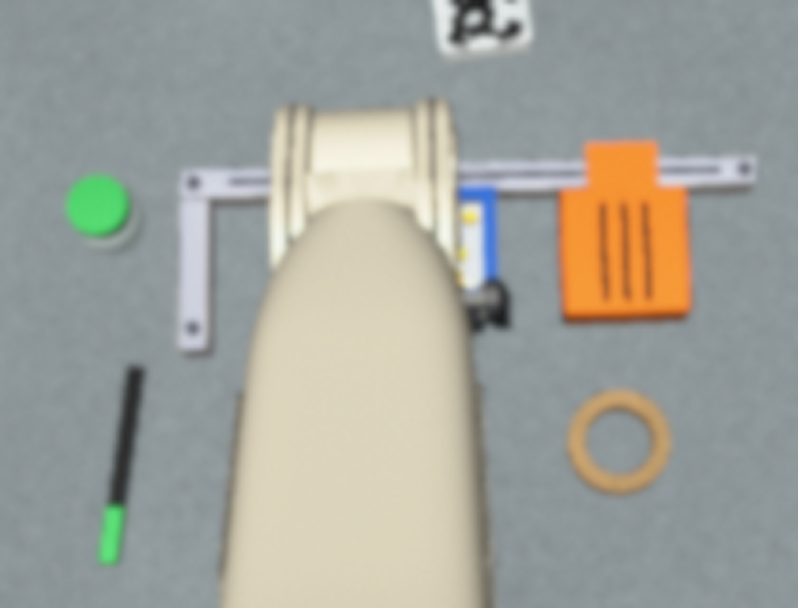

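```bash
python3 -m inch '0 0 0 0 0 10 0;0 0 0 0 0 12 0;0 0 0 0 -40 0 0;0 0 0 0 -40 0 0.6;0 10 0 0 -20 0 0.6;0 10 0 0 0 0 0.6;0 10 0 0 0 0 0.6;0 10 0 0 0 0 0.6;0 10 0 0 0 0 0.6;0 10 0 0 0 0 0.6;0 10 0 0 0 0 0.6;0 10 0 0 0 0 0.6';  python3 -m inch '0 10 0 0 0 0 0.6;0 0 0 0 0 0 0.6'
python3 - <<'E'
from h import *
p=g2w(-0.040,-0.225)
plan(p[0],p[1],0.10,4.55)
c=cam("wrist"); cv2.imwrite("pics/w6.png",c["color"]);c=cam("top"); crop(c,150,150,360,310,3.8,"pics/t6.png")
E
```

```text
clock: 10.7
eef_pos: [0.5596, 0.0599, 0.107]
tool_rot: [0.702, 0.091, -0.086, -0.701]
ft_force: [0.0, -0.6, 1.1]
grip_width: 0.0347
clock: 10.95
eef_pos: [0.5595, 0.0599, 0.107]
tool_rot: [-0.706, -0.032, 0.027, 0.707]
ft_force: [0.6, 0.6, 0.1]
grip_width: 0.034
t 10.95 pos [0.5595 0.0599 0.107 ] g [-111.7445 -137.3883] F [0.6152 0.5644 0.0609] w 0.03403071229218516 j [ 0.1067  0.4398 -0.0447  1.0799 -0.0002  1.5937]
rotvec deg [0.     0.2512 0.3675] shift in now-tool mm [ 71.3134   7.4273 -87.9254] shift in target-tool mm [ 71.7445   6.9685 -87.6117] dist 113.45327315771235
```

View pics/w6.png

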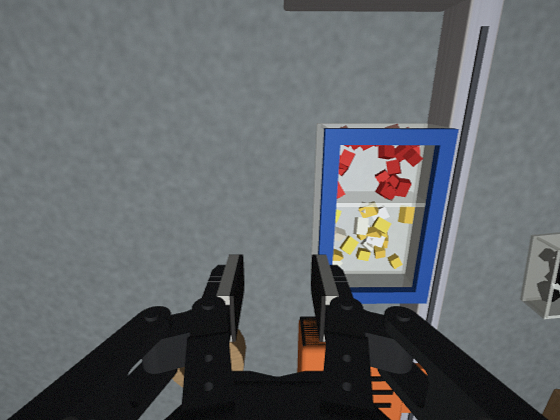

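View pics/t6.png

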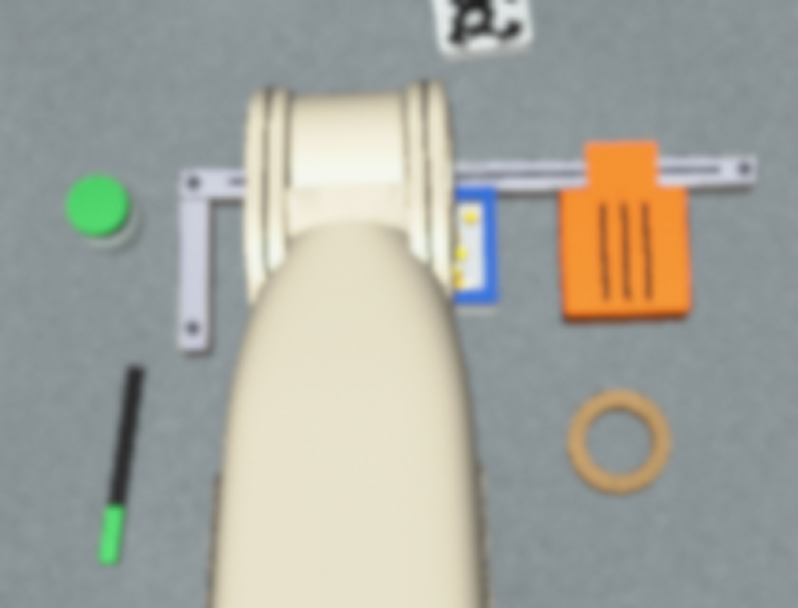

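Run:
```python
from h import *
c=cam("wrist"); crop(c,280,0,520,420,1.42,"pics/w6c.png")
print("box",[w2g(onz(c,u,v,.046)) for u,v in ((323,129),(457,129),(426,302))])
print("rail front top",[w2g(onz(c,u,v,.035)) for u,v in ((460,62),(467,12))])
print("stop top", [w2g(onz(c,u,v,.035)) for u,v in ((300,9),(440,10))])
print("keep",[w2g(onz(c,u,v,.045)) for u,v in ((300,346),(320,346))])
```

```text
box [array([-82.2622, -71.8921]), array([  2.2189, -71.5859]), array([   2.9045, -200.4536])]
rail front top [array([  2.5642, -31.9197]), array([ 1.5039, -4.7153])]
stop top [array([-97.801 ,  -3.6915]), array([-14.7557,  -3.7644])]
keep [array([ -91.9199, -243.1948]), array([ -75.7635, -243.2085])]
```

View pics/w6c.png

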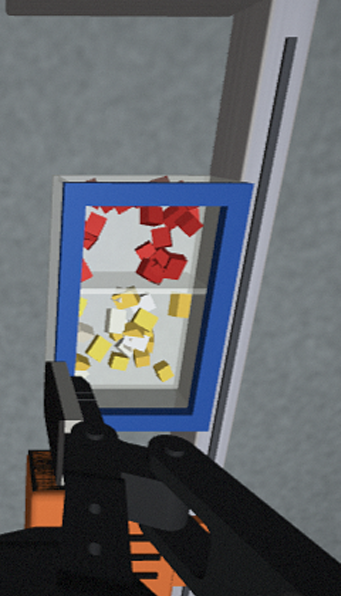

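```bash
python3 -m inch '0 0.25 0.35 0 0 0 0.6;0 0 0 24 0 -28 0.6;0 0 0 24 0 -28 0.6;0 0 0 24 0 -29 0.6;0 0 0 0 0 0 0.6'
python3 - <<'E'
from h import *
p=g2w(-0.040,-0.2225)
plan(p[0],p[1],0.009,4.55)
c=cam("wrist"); cv2.imwrite("pics/w7.png",c["color"])
E
```

```text
clock: 11.72
eef_pos: [0.6393, -0.0214, 0.1064]
tool_rot: [0.707, 0.027, -0.026, -0.706]
ft_force: [-0.7, -0.2, -0.3]
grip_width: 0.0345
t 11.725 pos [ 0.6393 -0.0214  0.1064] g [ -38.629  -224.7765] F [-0.6766 -0.1566 -0.282 ] w 0.034504229996771094 j [-0.0333  0.5886  0.2033  1.1852 -0.0005  1.4625]
rotvec deg [ 0.0273 -0.2542  0.0098] shift in now-tool mm [-1.3978 97.3632  2.3168] shift in target-tool mm [-1.371  97.3646  2.2765] dist 97.40083475977625
```

View pics/w7.png

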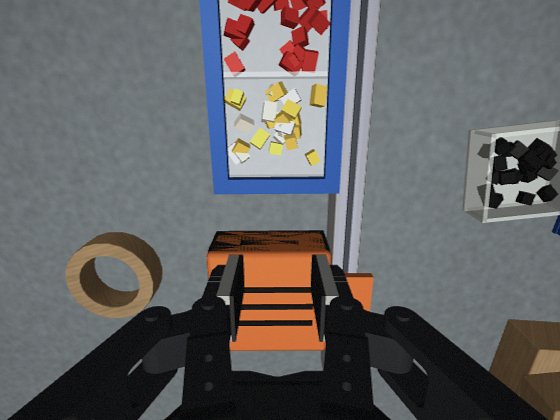

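Run:
```python
from h import *
c=cam("wrist"); o=bot.get_obs(); e=o["eef_pos"]
for z in (.107,.046,.01): print(z,proj(c,[e[0],e[1],z]))
print("keeper face top/bottom",[w2g(onz(c,u,v,z)) for u,v,z in ((210,251,.045),(330,251,.045),(214,232,0.002),(329,232,0.002))])
print("box near top",[w2g(onz(c,u,v,.046)) for u,v in ((215,193),(338,193))], "rail",w2g(onz(c,343,250,.035)),w2g(onz(c,356,30,.035)))
```

```text
0.107 [274.5751 270.5522]
0.046 [275.4209 224.5762]
0.01 [275.7395 207.2613]
keeper face top/bottom [array([ -87.4759, -243.4017]), array([  -1.4764, -243.6689]), array([ -93.0831, -247.5983]), array([   4.5803, -247.9161])]
box near top [array([ -80.7364, -199.6989]), array([   1.5286, -199.9898])] rail [  10.0494 -248.0286] [   8.5475 -101.2096]
```

```bash
python3 -m inch '0 -0.25 0 -1.4 25 2.3 0.6;0 0 0 0 25 0 0.6;0 0 0 0 10 0 0.6;0 0 0 0 10 0 0.6;0 0 0 0 0 0 0.6'; python3 -m inch '0 0 0 0 9 0 0.6;0 0 0 0 9 0 0.6;0 0 0 0 9 0 0.6;0 0 0 0 0 0 0.6'
python3 - <<'E'
from h import *
p=g2w(-0.040,-0.2225)
plan(p[0],p[1],0.009,4.55)
c=cam("wrist"); cv2.imwrite("pics/w8.png",c["color"])
E
```

```text
clock: 12.45
eef_pos: [0.6357, -0.0168, 0.0366]
tool_rot: [-0.706, -0.028, 0.03, 0.707]
ft_force: [0.8, 0.4, 0.1]
grip_width: 0.0339
clock: 12.95
eef_pos: [0.635, -0.0172, 0.0085]
tool_rot: [-0.706, -0.028, 0.03, 0.707]
ft_force: [0.6, -0.4, -0.8]
grip_width: 0.0339
t 12.95 pos [ 0.635  -0.0172  0.0085] g [ -42.5696 -220.1741] F [ 0.5767 -0.4354 -0.8201] w 0.033888787706744646 j [-0.027   0.6742  0.0793  0.9793 -0.0001  1.4621]
rotvec deg [-0.0158  0.1311 -0.1888] shift in now-tool mm [ 2.5626 -0.5332 -2.3316] shift in target-tool mm [ 2.5696 -0.5241 -2.3259] dist 3.5053604308660833
```

View pics/w8.png

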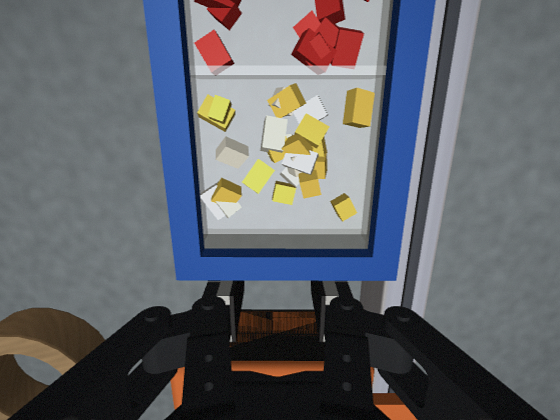

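```bash
python3 -m inch '0 0 0 1.5 0 5 0.6;0 0 0 0 0 5 0.6;0 0 0 0 0 5 0.6;0 0 0 0 0 5 0.6;0 0 0 0 0 6 0.6;0 0 0 0 0 6 0.6;0 0 0 0 0 6 0.6;0 0 0 0 0 6 0.6;0 0 0 0 0 6 0.6;0 0 0 0 0 0 0.6'
python3 - <<'E'
from h import *
p=g2w(-0.040,-0.15)
plan(p[0],p[1],0.009,4.55)
c=cam("wrist"); cv2.imwrite("pics/w9.png",c["color"])
E
```

```text
clock: 14.25
eef_pos: [0.6334, 0.034, 0.0097]
tool_rot: [-0.706, -0.029, 0.03, 0.707]
ft_force: [0.1, -1.0, -0.0]
grip_width: 0.034
t 14.25 pos [0.6334 0.034  0.0097] g [ -40.1366 -169.0255] F [ 0.0669 -0.9639 -0.021 ] w 0.03396633606110609 j [0.053  0.6694 0.074  0.9762 0.0014 1.541 ]
rotvec deg [-0.0833  0.193  -0.0451] shift in now-tool mm [ 0.2013  0.7543 19.0238] shift in target-tool mm [ 0.1366  0.7268 19.0255] dist 19.039833658403982
```

View pics/w9.png

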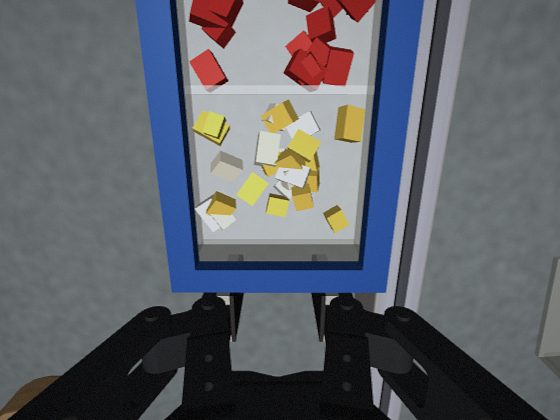

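```bash
python3 - <<'E'
from h import *
c=cam("wrist"); print("box near",[w2g(onz(c,u,v,.046)) for u,v in ((172,292),(386,292))])
E
python3 -m inch '0 0 0 0 0 5 0.6;0 0 0 0 0 5 0.6;0 0 0 0 0 5 0.6;0 0 0 0 0 3 0.6;0 0 0 0 0 0 0.6'; python3 -m inch '0 0 0 0 0 2 0.6;0 0 0 0 0 2 0.6;0 0 0 0 0 0 0.6'
```

```text
box near [array([ -80.9261, -156.7747]), array([   2.8977, -156.4532])]
clock: 14.98
eef_pos: [0.6319, 0.0517, 0.0098]
tool_rot: [-0.706, -0.029, 0.03, 0.707]
ft_force: [-0.3, 0.1, 0.1]
grip_width: 0.0342
clock: 15.35
eef_pos: [0.6317, 0.0548, 0.0099]
tool_rot: [-0.706, -0.029, 0.029, 0.707]
ft_force: [0.0, -1.6, -1.0]
grip_width: 0.0347
```

```bash
python3 -m inch '0 0 0 0 0 1.5 0.6;0 0 0 0 0 1.5 0.6;0 0 0 0 0 0 0.6'; python3 -m inch '0 0 0 0 0 1.5 0.6;0 0 0 0 0 1.5 0.6;0 0 0 0 0 0 0.6'
```

```text
clock: 15.72
eef_pos: [0.6315, 0.0579, 0.0099]
tool_rot: [-0.706, -0.029, 0.029, 0.707]
ft_force: [0.7, -1.6, 0.7]
grip_width: 0.034
clock: 16.1
eef_pos: [0.6312, 0.0609, 0.0099]
tool_rot: [-0.706, -0.029, 0.029, 0.707]
ft_force: [0.7, -2.3, 0.9]
grip_width: 0.034
```

```bash
python3 -m inch '0 0 0 0 0 1.5 0.6;0 0 0 0 0 1.5 0.6;0 0 0 0 0 0 0.6'
python3 - <<'E'
from h import *
st()
c=cam("wrist"); cv2.imwrite("pics/w10.png",c["color"]);c=cam("top"); crop(c,150,150,360,310,3.8,"pics/t10.png")
E
```

```text
clock: 16.48
eef_pos: [0.631, 0.0634, 0.0099]
tool_rot: [0.707, 0.029, -0.029, -0.706]
ft_force: [-0.3, -3.1, 1.1]
grip_width: 0.0341
t 16.475 pos [0.631  0.0634 0.0099] g [ -40.1557 -139.5344] F [-0.2998 -3.1425  1.0979] w 0.03408587488496201 j [ 0.1005  0.669   0.0736  0.9761 -0.0007  1.5897]
```

View pics/t10.png

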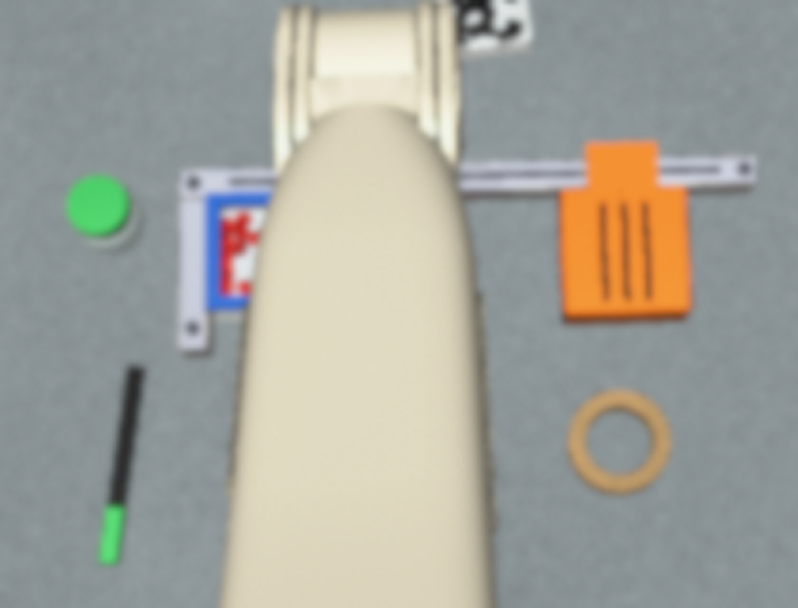

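View pics/w10.png

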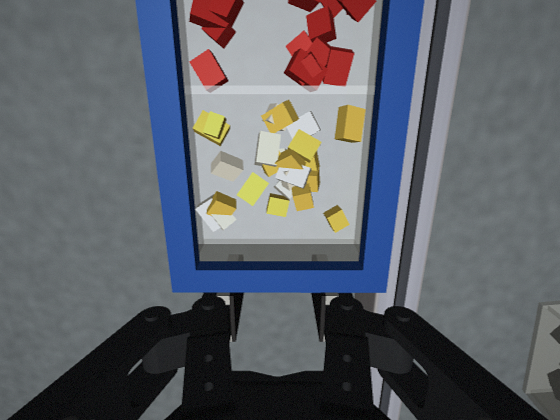

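```bash
python3 -m inch '0 0 0 0 0 1.5 0.6;0 0 0 0 0 0 0.6'; python3 -m inch '0 0 0 0 0 1.5 0.6;0 0 0 0 0 0 0.6'; python3 -m inch '0 0 0 0 0 1 0.6;0 0 0 0 0 0 0.6'
```

```text
clock: 16.82
eef_pos: [0.631, 0.0634, 0.0099]
tool_rot: [0.708, 0.028, -0.029, -0.705]
ft_force: [1.5, -8.3, 1.8]
grip_width: 0.034
clock: 17.08
eef_pos: [0.631, 0.0633, 0.01]
tool_rot: [0.709, 0.028, -0.028, -0.704]
ft_force: [0.4, -11.8, 0.6]
grip_width: 0.0342
clock: 17.32
eef_pos: [0.631, 0.0633, 0.01]
tool_rot: [0.709, 0.028, -0.028, -0.704]
ft_force: [1.9, -13.5, 1.1]
grip_width: 0.0344
```

```bash
python3 -m inch '0 0 0 0 0 -8 0.6;0 0 0 0 0 -15 0.6;0 0 0 0 -30 0 0.6;0 0 0 0 -35 0 0.6;0 0 0 0 -30 -30 0.6;0 0 0 0 0 -50 0.6;0 0 0 0 0 -50 0.6;0 0 0 0 0 -50 0.6;0 0 0 0 0 -20 0.6;0 0 0 0 0 0 0.6'
python3 - <<'E'
from h import *
p=g2w(-0.045,-0.361)
plan(p[0],p[1],0.01,4.55)
c=cam("wrist"); cv2.imwrite("pics/w11.png",c["color"]);c=cam("top"); crop(c,150,150,360,310,3.8,"pics/t11.png")
E
```

```text
clock: 18.58
eef_pos: [0.6487, -0.1556, 0.1044]
tool_rot: [-0.706, -0.028, 0.028, 0.707]
ft_force: [0.0, 0.3, 0.5]
grip_width: 0.0341
t 18.575 pos [ 0.6487 -0.1556  0.1044] g [ -39.9301 -359.247 ] F [0.0175 0.3032 0.5351] w 0.03408814354649989 j [-0.2358  0.6455  0.2989  1.2255  0.0008  1.2554]
rotvec deg [-0.0663  0.0109 -0.0558] shift in now-tool mm [-4.9784 94.4436 -1.8612] shift in target-tool mm [-5.0699 94.4408 -1.753 ] dist 94.59301335685592
```

View pics/t11.png

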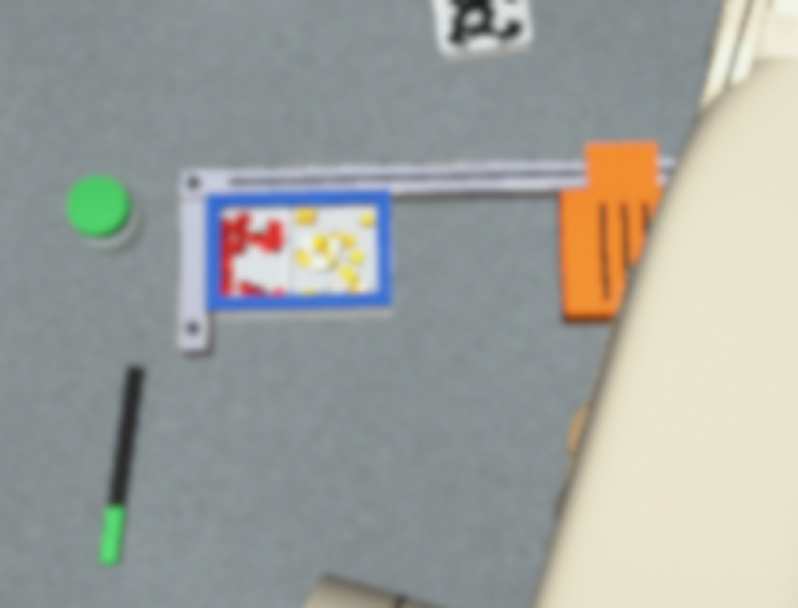

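View pics/w11.png

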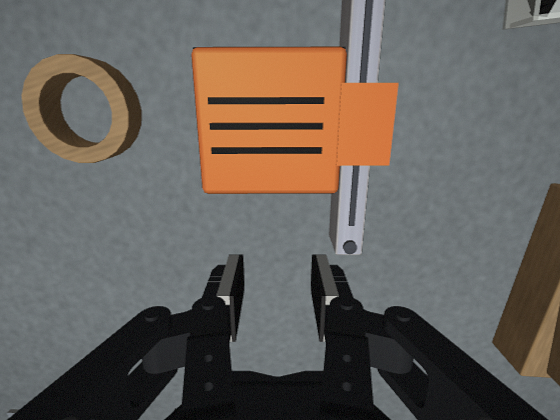

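```bash
python3 - <<'E'
from h import *
c=cam("wrist"); print("outer",[w2g(onz(c,u,v,.045)) for u,v in ((205,193),(335,193),(193,47))])
E
python3 -m inch '0 0 0 -5 25 -2 0.6;0 0 0 0 25 0 0.6;0 0 0 0 25 0 0.6;0 0 0 0 19 0 0.6;0 0 0 0 0 0 0.6'
```

```text
outer [array([ -87.3338, -333.1427]), array([  -0.664 , -332.8732]), array([ -88.    , -245.1875])]
clock: 19.35
eef_pos: [0.6424, -0.1545, 0.0089]
tool_rot: [-0.706, -0.028, 0.032, 0.707]
ft_force: [0.7, 0.6, -0.7]
grip_width: 0.0343
```

```bash
python3 -m inch '0 0 0 0 0 6 0.6;0 0 0 0 0 6 0.6;0 0 0 0 0 8 0.6;0 0 0 0 0 10 0.6;0 0 0 0 0 10 0.6;0 0 0 0 0 10 0.6;0 0 0 0 0 10 0.6;0 0 0 0 0 10 0.6;0 0 0 0 0 10 0.6;0 0 0 0 0 10 0.6;0 0 0 0 0 10 0.6;0 0 0 0 0 0 0.6'
python3 - <<'E'
from h import *
st()
c=cam("wrist"); cv2.imwrite("pics/w12.png",c["color"]);c=cam("top"); crop(c,150,150,360,310,3.8,"pics/t12.png")
E
```

```text
clock: 20.85
eef_pos: [0.635, -0.0557, 0.0104]
tool_rot: [-0.706, -0.029, 0.03, 0.707]
ft_force: [-0.1, 0.3, -0.4]
grip_width: 0.0339
t 20.85 pos [ 0.635  -0.0557  0.0104] g [ -45.6255 -258.6249] F [-0.1036  0.3126 -0.395 ] w 0.03392686398689026 j [-0.088   0.6754  0.0875  0.9855  0.0011  1.3993]
```

View pics/t12.png

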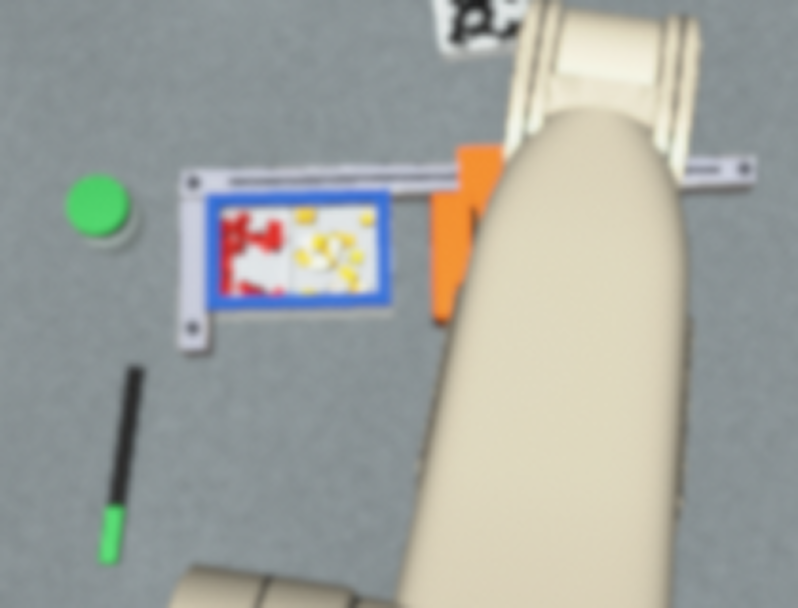

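View pics/w12.png

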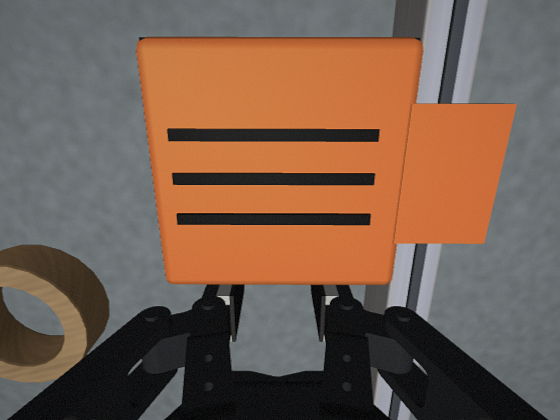

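```bash
python3 -m inch '0 0 0 0 0 6 0.6;0 0 0 0 0 6 0.6;0 0 0 0 0 5 0.6;0 0 0 0 0 3 0.6;0 0 0 0 0 0 0.6'; python3 -m inch '0 0 0 0 0 1.5 0.6;0 0 0 0 0 1.5 0.6;0 0 0 0 0 0 0.6';python3 -m inch '0 0 0 0 0 1.5 0.6;0 0 0 0 0 1 0.6;0 0 0 0 0 0 0.6'
```

```text
clock: 21.58
eef_pos: [0.6343, -0.0367, 0.0109]
tool_rot: [-0.706, -0.029, 0.029, 0.707]
ft_force: [0.5, 0.7, 0.1]
grip_width: 0.0339
clock: 21.95
eef_pos: [0.6343, -0.0343, 0.011]
tool_rot: [-0.706, -0.029, 0.029, 0.707]
ft_force: [-1.0, -2.0, -0.8]
grip_width: 0.0341
clock: 22.32
eef_pos: [0.6341, -0.0317, 0.011]
tool_rot: [-0.706, -0.029, 0.029, 0.707]
ft_force: [1.3, -1.0, -0.0]
grip_width: 0.0341
```

```bash
python3 -m inch '0 0 0 0 0 1.5 0.6;0 0 0 0 0 0 0.6';python3 -m inch '0 0 0 0 0 1.5 0.6;0 0 0 0 0 0 0.6';python3 -m inch '0 0 0 0 0 1 0.6;0 0 0 0 0 0 0.6'
python3 - <<'E'
from h import *
st()
c=cam("top"); crop(c,150,150,360,310,3.8,"pics/t13.png")
E
```

```text
clock: 22.58
eef_pos: [0.6339, -0.0301, 0.011]
tool_rot: [-0.706, -0.029, 0.029, 0.707]
ft_force: [0.7, -1.6, 0.1]
grip_width: 0.0341
clock: 22.82
eef_pos: [0.6337, -0.0287, 0.011]
tool_rot: [-0.706, -0.029, 0.029, 0.707]
ft_force: [1.1, -1.3, 0.2]
grip_width: 0.0338
clock: 23.08
eef_pos: [0.6334, -0.0278, 0.0109]
tool_rot: [-0.706, -0.029, 0.029, 0.707]
ft_force: [0.9, -2.7, 1.4]
grip_width: 0.0341
t 23.075 pos [ 0.6334 -0.0278  0.0109] g [ -45.0089 -230.6256] F [ 0.9489 -2.6757  1.4246] w 0.03410189602356641 j [-0.0438  0.6677  0.0741  0.978   0.      1.4451]
```

View pics/t13.png

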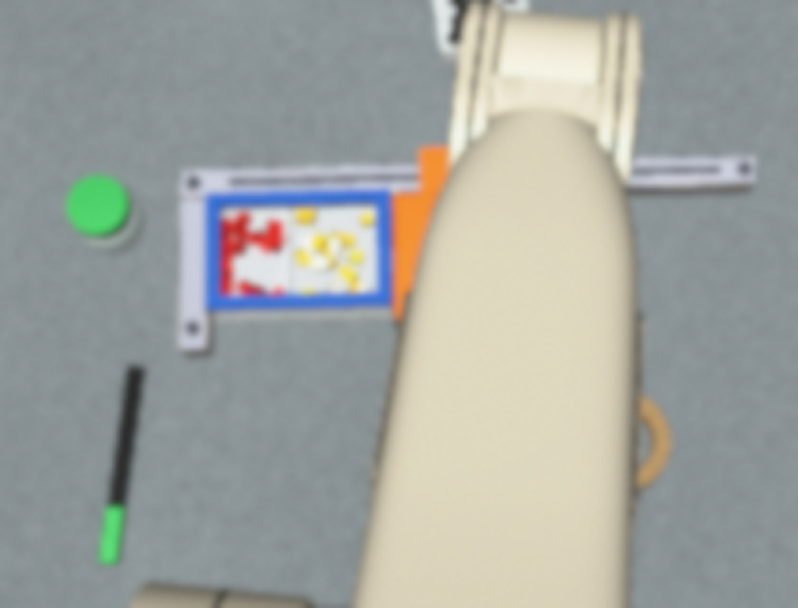

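Near touching; press in small steps until the force climbs as the stop takes it.

```bash
python3 -m inch '0 0 0 0 0 1 0.6;0 0 0 0 0 0 0.6';python3 -m inch '0 0 0 0 0 1 0.6;0 0 0 0 0 0 0.6';python3 -m inch '0 0 0 0 0 1 0.6;0 0 0 0 0 0 0.6'
```

```text
clock: 23.38
eef_pos: [0.6332, -0.0268, 0.0108]
tool_rot: [-0.706, -0.029, 0.029, 0.707]
ft_force: [0.8, -1.3, 1.0]
grip_width: 0.0345
clock: 23.62
eef_pos: [0.6332, -0.0267, 0.0108]
tool_rot: [0.707, 0.028, -0.029, -0.706]
ft_force: [1.5, -5.4, 0.8]
grip_width: 0.0343
clock: 23.88
eef_pos: [0.6332, -0.0267, 0.0108]
tool_rot: [0.708, 0.028, -0.029, -0.705]
ft_force: [1.2, -7.5, 1.7]
grip_width: 0.0342
```

```bash
python3 -m inch '0 0 0 0 0 1 0.6;0 0 0 0 0 0 0.6';python3 -m inch '0 0 0 0 0 -6 0.6;0 0 0 0 0 -12 0.6;0 0 0 0 -30 -10 0.6;0 0 0 0 -40 0 0.6;0 0 0 0 -40 0 0.6;0 0 0 -10 -30 0 0.6;0 0 0 -50 0 0 0.6;0 0 0 -50 0 0 0.6;0 0 0 -50 0 -40 0.6;0 0 0 -20 0 -40 0.6;0 0 0 0 0 0 0.6'
python3 - <<'E'
from h import *
st()
c=cam("wrist"); cv2.imwrite("pics/w14.png",c["color"]);c=cam("top"); cv2.imwrite("pics/t14f.png",c["color"]); crop(c,180,170,320,270,5.6,"pics/t14.png")
c=cam("scene"); crop(c,190,140,400,270,3.8,"pics/s14.png")
E
```

```text
clock: 24.12
eef_pos: [0.6332, -0.0268, 0.0109]
tool_rot: [0.708, 0.028, -0.029, -0.705]
ft_force: [1.6, -10.5, 0.1]
grip_width: 0.034
clock: 25.5
eef_pos: [0.4622, -0.147, 0.1512]
tool_rot: [-0.706, -0.027, 0.028, 0.707]
ft_force: [-0.3, 0.4, 0.0]
grip_width: 0.0346
t 25.5 pos [ 0.4622 -0.147   0.1512] g [-225.1201 -335.9242] F [-0.3301  0.3599  0.0229] w 0.034589267225594605 j [-0.308   0.2637 -0.1802  1.128   0.0002  1.1853]
```

View pics/t14.png

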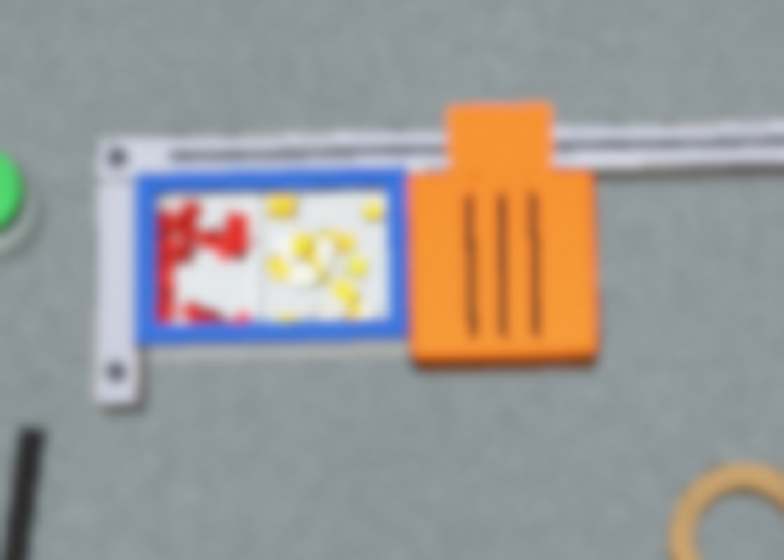

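View pics/s14.png

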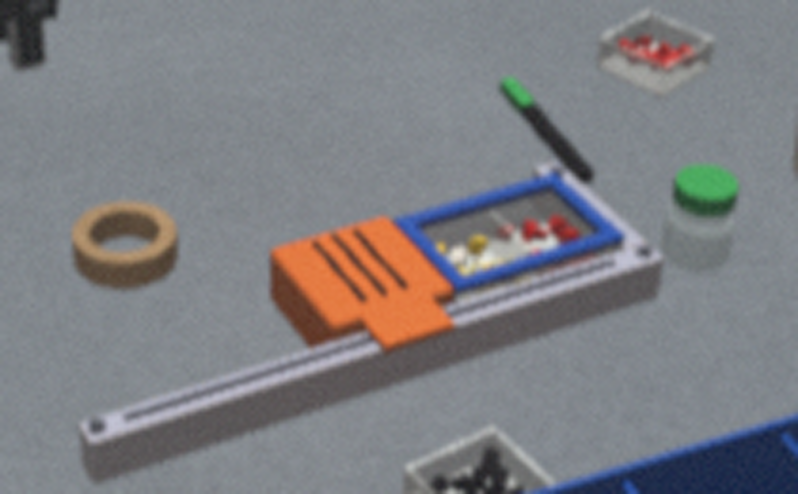

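View pics/w14.png

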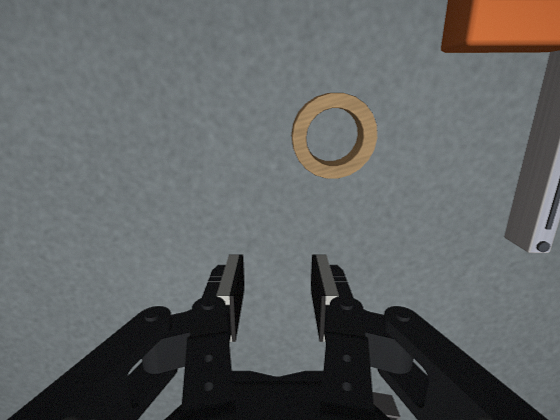

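```bash
python3 -m inch '0 0 0 35 0 40 0.6;0 0 0 40 0 45 0.6;0 0 0 35 0 45 0.6;0 0 0 0 0 0 0.6'
python3 - <<'E'
from h import *
st()
c=cam("wrist"); cv2.imwrite("pics/w15.png",c["color"]); crop(c,260,0,560,420,1.42,"pics/w15c.png")
E
```

```text
clock: 26.15
eef_pos: [0.5649, -0.0016, 0.1501]
tool_rot: [-0.706, -0.032, 0.032, 0.707]
ft_force: [-0.3, -0.4, 0.1]
grip_width: 0.034
t 26.15 pos [ 0.5649 -0.0016  0.1501] g [-111.2896 -199.1012] F [-0.3042 -0.4003  0.0532] w 0.03399672530248668 j [-0.0034  0.4139  0.035   1.1923  0.0011  1.4776]
```

View pics/w15c.png

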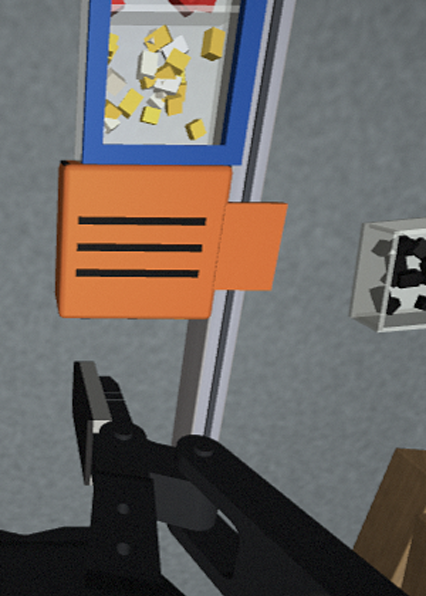

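```bash
python3 -m inch '0 0 0 0 -20 40 0.6;0 0 0 0 -10 45 0.6;0 0 0 0 0 30 0.6;0 0 0 0 0 0 0.6'
python3 - <<'E'
from h import *
st()
c=cam("wrist"); crop(c,260,0,560,420,1.42,"pics/w16c.png")
E
```

```text
clock: 26.7
eef_pos: [0.5526, 0.1093, 0.1809]
tool_rot: [0.706, 0.029, -0.03, -0.706]
ft_force: [0.0, -1.0, -1.2]
grip_width: 0.0342
t 26.7 pos [0.5526 0.1093 0.1809] g [-114.6848  -87.5402] F [ 0.0025 -0.993  -1.2072] w 0.034200023626629154 j [0.1952 0.3919 0.0845 1.2647 0.0002 1.6812]
```

View pics/w16c.png

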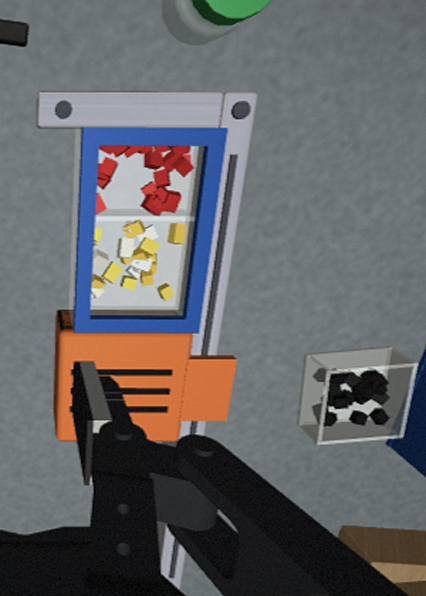

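Run:
```python
from h import *
c=cam("wrist")
f=lambda x,y,z:w2g(onz(c,x/1.42+260-.15,y/1.42-.15,z))
print("box",[f(*p,.046) for p in((83,128),(228,128),(198,332),(76,332))])
print("stop face top",[f(*p,.035) for p in((40,127),(220,126))],"rail front at",f(221,126,.035))
print("keeper",[f(*p,.045) for p in((58,333),(192,333))])
```

```text
box [array([-80.7352,   0.8129]), array([3.2129, 1.0512]), array([   2.4074, -127.9861]), array([ -79.6114, -128.3089])]
stop face top [array([-105.3318,    1.4745]), array([2.8829, 2.3463])] rail front at [3.4836 2.348 ]
keeper [array([ -91.622, -129.545]), array([  -1.1273, -129.1883])]
```

Run:
```python
from workcell import bot
print(bot.job_done())
```

```text
the job is handed in; nothing more can be done
None
```

The box is in the corner of the guide, and the orange keeper is snug against its other end. I handed the job in at about 26.8 s, inside the 43 s limit, with the gripper well clear.

**What I did**
- I pushed the box's long side with the open fingers until the rail stopped it, at about 10 N.
- I then pushed its end along the rail with half-open fingers until the end stop held it, at about 13 N.
- Last, I pushed the keeper's outer face until it met the box, at about 10 N.

The box was never gripped or lifted.

**Last checks** (wrist camera, in the guide's frame)

| What | Measured |
|---|---|
| Box far side, at x | +2.4 to +3.2 mm |
| Rail face, at x | about +3 mm |
| Box left end, at y | about +0.9 mm |
| End stop face, at y | +1.5 to +2.3 mm |
| Box other end, at y | about -128 mm |
| Keeper face, at y | about -129.4 mm |

These place the box flush to within about 1 to 1.5 mm. That is within my calibration error, because my estimate of the guide's origin was off by about 2 to 3 mm. The gaps themselves are therefore judged from the pictures and the push forces.

The top and scene pictures, looked at by eye, show the tape, jar, marker and the red and black tubs where they stood. I did not measure them, and I did not check the cup, white tub or tweezers again.

**What went wrong along the way**
- My first approach angle ran the last joint near its limit, so I turned the tool half round.
- One approach row had the wrong sign and moved the gripper away from the box. It touched nothing.

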